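Fit a worm-drive hose clamp on the extraction outlet

ROBOT

A 6-joint arm with a two-finger parallel gripper is mounted at the origin on a cart in front of the work surface, level with it; the furniture and walls round the work are solid. World frame = base frame: x ahead of the robot, y to its left, z up, the work surface at z = 0. Lengths are in m, angles in degrees, forces in N, time in s.
With the tool pointing down it reaches from about 0.35 to 0.975 m from the base axis. Payload 4.9 kg.
Tool frame: the origin (TCP) lies between the finger pads; the fingertips stand 17 mm ahead of it and the grasp point (between the pads) lies 2 mm behind it; z points along the fingers, y is the line along which they close (so a half turn about z gives the same grasp; the last joint's range is limited). The gripper opens to 85 mm and grips with 20 to 120 N. Pads are 22 mm wide; open, the fingers measure 114 mm over their backs; the gripper's body (76 mm by 85 mm) begins 54 mm behind the grasp point. The pads swing forward as they close: fully open they stand 13 mm farther back than shut.
Start: joints at [58.098, 3.019, 92.412, -0, 84.569, -6.818], TCP at [0.265, 0.566, 0.248] pointing down, gripper open.
Joint ranges: [-172.51, 172.51], [-57.92, 126.97], [3.15, 148.05], [-58.71, 238.71], [5.1, 150.11], [-179.66, 179.66]. Speed limits (degrees/s): [147.25, 147.25, 180, 180, 180, 180].

INTERFACE

Orientations are given as a 3x3 rotation matrix whose columns are the frame's x, y, z axes.
In Python, from bench import bot, viewer gives the robot as it stands. Calls block until the motion is done:
- bot.movep(position, orientation): joint-space move of the TCP to a pose.
- bot.move_linear(position, speed=0.15, ori=None, stop_force=None): straight line of the TCP; ori=None keeps the orientation; speed is the mean speed in m/s. With stop_force (N) it stops when the force on the tool has changed by that much, and returns True; else False.
- bot.move_joints(angles): joint-space move.
- bot.gripper_to(opening, squeeze=None): finger opening in m; squeeze is the grip in N (None keeps the last); returns when the fingers have stopped.
- bot.hold(seconds).
- bot.inverse_kinematics(position, orientation): joint angles nearest the present ones, or None.
- bot.sense(): the state.
- viewer.grab_frame(name): name is "scene" or "top" or "wrist"; returns the picture (400x640x3 uint8, blue, green, red); there is no depth.
- viewer.camera_info(name): a dict with "fx", "fy", "cx", "cy" (pixels), "dist" ([k1, k2, p1, p2, k3] as OpenCV has them; the pictures are not rectified), "world_from_camera" (4x4, takes a point from camera to world coordinates). Camera axes: x right, y down, z forward; pixel columns grow to the right and rows downward; lengths in m; the calibration is good to about 2 mm. A picture is of the moment at which its call begins: read the wrist's pose just before it. camera_info takes no time and is no camera call; for the wrist camera it gives the pose at the moment of the call.
A pose or a line that the arm cannot do raises bot.MotionError and nothing moves.
- bot.close_job(): hands the job in; it is judged then, once.
The state is a dict: "time": time; "joint_positions": joint angles; "qd": joint speeds; "joint_torque": joint torques, N m; "ee_pos": TCP position; "eef_rot": TCP orientation; "wrist_force": force on the tool from outside, world axes, zero at the start; "wrist_torque": the same for the moment, N m; "width": finger opening in m; "grasp_force": force on a finger pad.
Only numpy, scipy, OpenCV 4.12 (cv2) and the standard library are available. Lean on these libraries where they do the work, as an engineer would, in place of code of your own. Each camera call takes 0.05 s, during which the arm holds its last target. There are 200 camera calls.

TASK

Lift the hose clamp out of its wooden stand and slide its band over the barbed stub of the extraction outlet until it is fully home against the collar, screw housing on the side of the rest and key upwards. Then turn the key clockwise until the band is snug on the stub, firm but not overtightened, and let go. Work gently and leave the tin, the jar and the spool where they stand.

Things in the scene. Friction and masses are not known exactly. Their poses are not given: they have to be found in the camera images.
- clamp: Steel worm-drive hose clamp, 0.15 to 0.22 kg: a band of 40 mm bore and 45 mm outside diameter, 18 mm wide along its bore, with a screw housing at its +y side and an upright key on that. Origin: centre of the bore; x axis along the bore, z up as it stands in the stand.
- key (a joint): How far the key is turned, rad: 0 at the start, grows clockwise seen from above (tightening), stop at 2.8. Steady drag about 0.11 N m; stays where it is left. Each rad drives the shoe 4 mm across the bore towards the far side of the band. Once the stub is pinched between shoe and far side, each further rad adds about 50 N of shoe force, and each N 0.004 N m.
- key_grip (a point): Centre of the key, an upright dark steel blade 20 mm wide, 8 mm thick, 24 mm high on a 4 mm neck over the housing; 38 mm along +y and 32 mm above the clamp's origin. This frame turns with the key: x across the thickness (the way to grip), y along the width, z up, the screw's axis. A side pull shifts the felt torque a little: compare with slack turning in the same grasp.
- shoe: Sprung steel pad 14 x 3 x 16 mm in the +y side of the bore, driven by the key. Origin: on the bore axis with the key at 0, moves with the shoe; its face is 19.8 mm from there along +y. Snug: it presses the stub with 6 to 26 N after letting go; the key then takes 0.025 to 0.1 N m above its drag. Over 32 N is too much, also for a moment.
- outlet: Extraction outlet fixed to the bench: plate 120 x 120 x 8 mm, grey pedestal 97 mm high, a level barbed stub towards -x of this frame at y = 0, 75 mm high. Origin: centre of the plate's underside. Stub: tip at x = -78 mm, cone from 26 to 37 mm diameter (to -64 mm), second 37 mm barb (to -54 mm), then the plain land, 32 mm, to the collar (47 mm diameter, face at -30 mm).
- seat (a point): Where the clamp's origin belongs when the band is home against the collar: on the stub's axis, 9 mm in front of the collar. x axis along the stub, into the collar (the way to push); the clamp's x and z axes should agree with it, the screw housing at +y.
- stand: Fixed wooden stand, 45 x 90 x 22 mm, with a slot 25 mm wide along its y in which the clamp waits upright. Origin: on the bench under the clamp's bore, whose centre is 32.5 mm above the bench. The slot's walls rise 12 mm above the band's underside: lift the clamp straight up.
- wax_tin: White wax tin, 76 mm wide, 52 mm high, a bystander. Origin under its centre.
- cement_jar: Amber cement jar with grey lid, 64 mm wide, 99 mm high, a bystander. Origin under its centre.
- thread_spool: Spool of brown thread, 44 mm wide, 60 mm high, a bystander. Origin under its centre.
- housing (a point): Centre of the clamp's screw housing, a steel block 22 mm along the clamp's x, 16 mm along y, 32 mm high; 38 mm from the clamp's origin along its +y, level with it. Axes as the clamp. Grip it from above across the 22 mm (along x): the key on top is 8 mm thick that way as long as it has not been turned, so it fits between the fingers.
- strip (a point): Middle of the land's +y side, at the brass liner strip (10 mm high) which the shoe presses on. The strip stands 0 to 2.5 mm proud, differently each time; this point does not show it. The band can shift sideways 4 mm: pull the key about 12 N towards +y while turning, so that its far side bears on the stub; else the hand takes up the shoe's push and the band slackens when let go.
- rest (a point): Centre of the top of the rest, a grey post 30 mm (x) by 18 mm (y), 56.5 mm above the bench, on the +y side of the stub; it carries the clamp's screw housing when let go (2.5 mm below it when the bore is centred on the stub).
Things that resemble listed ones, but are neither listed nor needed, are in the scene too. Leave any orange look-alike of the outlet alone.

How it is judged:
By the outcome, as a careful person would: the job done as asked, in the order asked, and still so for the second after the job is handed in, with the robot touching nothing.
It also fails if it takes over 67 s, if anything falls off the work surface, if the arm or the gripper's body presses on something with over 40 N, if the wrist force passes 120 N, or if a joint passes its speed limit or range.

## Working session

There is one attempt and no reset: what is moved stays moved. The work goes in short steps, each a Python script; the robot and the scene stay as the last script left them, time stands still between calls to the robot, and variables do not carry over. Pictures are saved under pics/ and viewed, at most 10 in all, crops included, and the job is handed in when it is done.

```bash
ls; mkdir -p pics; python3 - <<'E'
from bench import bot, viewer
import cv2, numpy as np
for n in ("scene","top"):
    cv2.imwrite(f"pics/{n}0.png", viewer.grab_frame(n))
    c=viewer.camera_info(n); print(n,c["fx"],c["fy"],c["cx"],c["cy"],c["dist"]); print(np.round(c["world_from_camera"],3))
s=bot.sense(); print(s["time"],s["wrist_force"],s["width"])
E
```

```text
pics
scene 496.6752703242674 496.6752703242674 314.84577039229544 201.09335318809963 [-0.00073892  0.          0.          0.          0.        ]
[[ 0.783 -0.404  0.472 -0.095]
 [-0.622 -0.504  0.599 -0.723]
 [-0.004 -0.763 -0.646  0.923]
 [ 0.     0.     0.     1.   ]]
top 434.7845909738614 434.7845909738614 318.6825987759343 201.39049155918468 [0.00562839 0.         0.         0.         0.        ]
[[-0.007 -0.998  0.07   0.453]
 [-1.     0.006 -0.011  0.08 ]
 [ 0.01  -0.07  -0.997  1.296]
 [ 0.     0.     0.     1.   ]]
0.1 [ 0.13600216 -0.00696355  0.88180017] 0.08520181255505446
```

View pics/scene0.png

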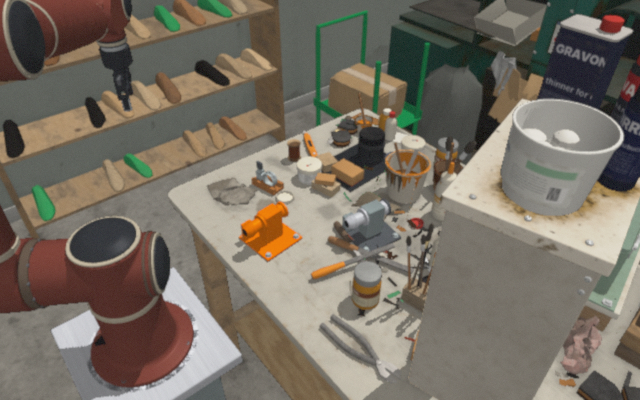

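View pics/top0.png

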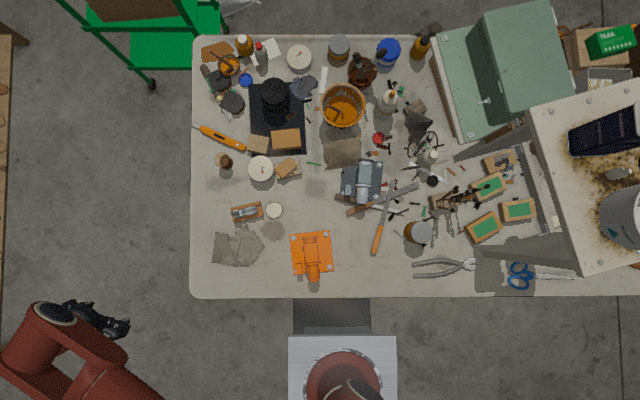

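The scene picture shows the grey outlet at about (365,222) and its orange look-alike at (268,230). The clamp in its wooden stand is near (267,180). In the top picture the outlet is at (362,182), the look-alike at (312,255) and the stand at (247,212). The bystanders in the top picture are the tin at (261,168), the jar at (418,232) and the spool at (225,161). Next I'll take an enlarged crop.

```bash
python3 - <<'E'
import cv2, numpy as np
s=cv2.imread("pics/scene0.png"); t=cv2.imread("pics/top0.png")
def cr(im,x,y,w,h,W,H):
    return cv2.resize(im[y:y+h,x:x+w],(W,H),interpolation=cv2.INTER_CUBIC)
a=np.vstack([np.hstack([cr(s,240,155,50,37,400,296),cr(t,222,193,50,37,400,296)]),
 np.hstack([cr(s,320,185,100,75,400,300),cr(t,330,145,80,60,400,300)])])
cv2.imwrite("pics/crop1.png",a)
E
```

```text
(no output)
```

View pics/crop1.png

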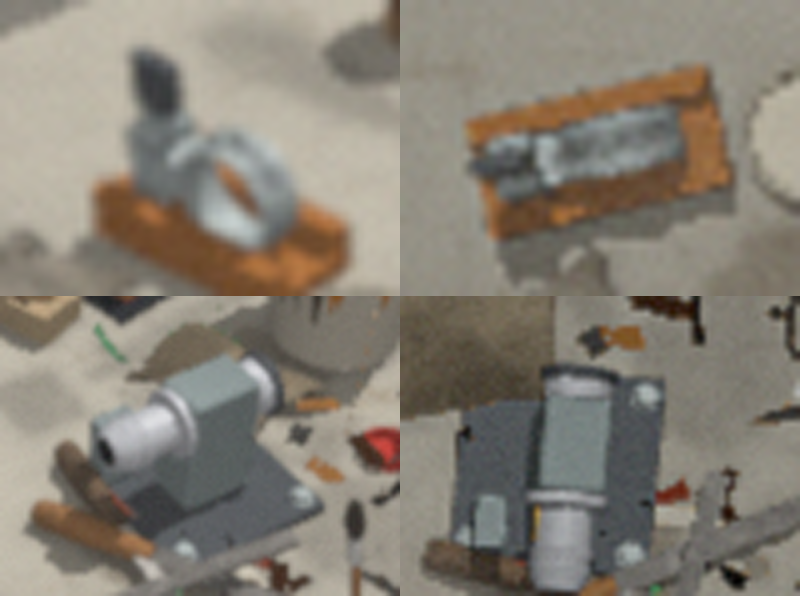

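The clamp in its wooden stand is confirmed: band on the right, upright dark key on the left (+y). The grey outlet's stub points at the robot, with the rest on its left and the brass strip visible. The only thing the outlet could be taken for is the orange one at top (312,255), which I rule out by colour. Nothing else at top (247,212) looks like the clamp. Next I'll get rough positions and look closer with the wrist camera.

```bash
cat > h.py <<'E'
from bench import bot, viewer
import cv2, numpy as np
def ray(c,px):
    K=np.array([[c["fx"],0,c["cx"]],[0,c["fy"],c["cy"]],[0,0,1]])
    u=cv2.undistortPoints(np.array([[px]],float),K,np.array(c["dist"],float))[0,0]
    T=np.array(c["world_from_camera"]); return T[:3,3],T[:3,:3]@np.array([u[0],u[1],1])
def atz(c,px,z):
    o,d=ray(c,px); return o+d*(z-o[2])/d[2]
def proj(c,P):
    T=np.linalg.inv(np.array(c["world_from_camera"])); K=np.array([[c["fx"],0,c["cx"]],[0,c["fy"],c["cy"]],[0,0,1]])
    p,_=cv2.projectPoints(np.atleast_2d(P).astype(float),cv2.Rodrigues(T[:3,:3])[0],T[:3,3],K,np.array(c["dist"],float)); return p[:,0]
def R(yaw):  # tool down; tool y (closing) along world direction yaw (deg, from +x)
    a=np.radians(yaw); y=np.array([np.cos(a),np.sin(a),0]); z=np.array([0,0,-1.]); return np.column_stack([np.cross(y,z),y,z])
def snap(name):
    c=viewer.camera_info("wrist"); im=viewer.grab_frame("wrist"); cv2.imwrite(f"pics/{name}.png",im); np.save(f"pics/{name}.npy",c,allow_pickle=True); return c
def load(name): return np.load(f"pics/{name}.npy",allow_pickle=True).item()
E
python3 - <<'E'
from h import *
c=viewer.camera_info("top")
f=lambda x,y:(222+(x-400)/8-.4,193+y/8-.4)
S=[atz(c,f(*p),.022) for p in [(468,122),(708,68),(733,183),(492,238)]]
print("stand",np.round(S,3),np.mean(S,0).round(4))
g=lambda x,y:(330+(x-400)/5-.4,145+(y-296)/5-.4)
P=[atz(c,g(*p),.008) for p in [(665,378),(650,570)]]
print("plate",np.round(P,4)); print("tip",atz(c,g(560,590),.075),"collar",atz(c,g(567,497),.085),"rest",atz(c,g(490,520),.0565))
for n,p,z in [("tin",(261,168),.052),("jar",(418,232),.099),("spool",(225,161),.06),("orange",(312,255),.05)]: print(n,atz(c,p,z).round(3))
s=bot.sense(); T=np.eye(4);T[:3,:3]=s["eef_rot"];T[:3,3]=s["ee_pos"]
w=viewer.camera_info("wrist"); print(np.round(np.linalg.inv(T)@np.array(w["world_from_camera"]),3),w["fx"],w["cx"],w["cy"],w["dist"])
for yaw in(12.7,-167.3): print(yaw,bot.inverse_kinematics([.43,.25,.25],R(yaw)))
for yaw in(-4.5,175.5): print(yaw,bot.inverse_kinematics([.5,.01,.2],R(yaw)))
E
```

```text
stand [[0.525 0.325 0.022]
 [0.545 0.238 0.022]
 [0.502 0.228 0.022]
 [0.483 0.316 0.022]] [0.5138 0.2769 0.022 ]
plate [[ 0.6638 -0.1265  0.008 ]
 [ 0.5486 -0.1156  0.008 ]]
tip [ 0.5326684  -0.05448719  0.075     ] collar [ 0.58422785 -0.05802323  0.085     ] rest [ 0.5743082  -0.01691359  0.0565    ]
tin [0.638 0.232 0.052]
jar [ 0.451 -0.206  0.099]
spool [0.658 0.333 0.06 ]
orange [0.388 0.086 0.05 ]
[[-0.001 -0.951 -0.31   0.08 ]
 [ 1.    -0.001 -0.     0.   ]
 [-0.    -0.31   0.951 -0.126]
 [ 0.     0.     0.     1.   ]] 348.7664790117971 317.29217253189273 199.8545379821449 [-0.07492115  0.          0.          0.          0.        ]
12.7 [ 2.15942409e+01 -1.49551370e+01  1.08902364e+02 -2.54444375e-14
  8.60527727e+01  8.89424094e+00]
-167.3 [ 2.15942409e+01 -1.49551370e+01  1.08902364e+02 -2.54444375e-14
  8.60527727e+01 -1.71105759e+02]
-4.5 [-7.38673369e+00 -1.24941450e+01  1.11676722e+02 -2.54444375e-14
  8.08174227e+01 -2.88673369e+00]
175.5 [-7.38673369e+00 -1.24941450e+01  1.11676722e+02 -2.54444375e-14
  8.08174227e+01  1.77113266e+02]
```

```bash
python3 - <<'E'
from h import *
bot.movep([.56,-.03,.2],R(-5)); snap("w_out"); print(bot.sense()["time"])
bot.movep([.51,.285,.165],R(12.7)); snap("w_cl"); s=bot.sense(); print(s["time"],s["ee_pos"],s["wrist_force"],s["wrist_torque"])
a=cv2.imread("pics/w_out.png"); b=cv2.imread("pics/w_cl.png")
cv2.imwrite("pics/w1.png",a);
E
```

```text
2.525
3.7917 [0.51069235 0.28403989 0.16527157] [ 0.28986129 -0.14593701  0.52284117] [-0.03341951  0.02415597 -0.02880012]
```

View pics/w_out.png

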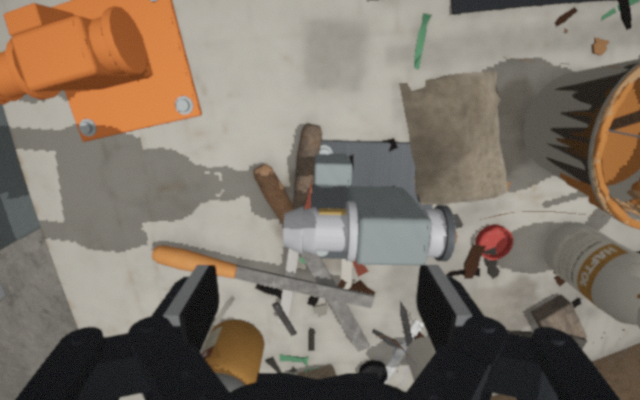

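View pics/w_cl.png

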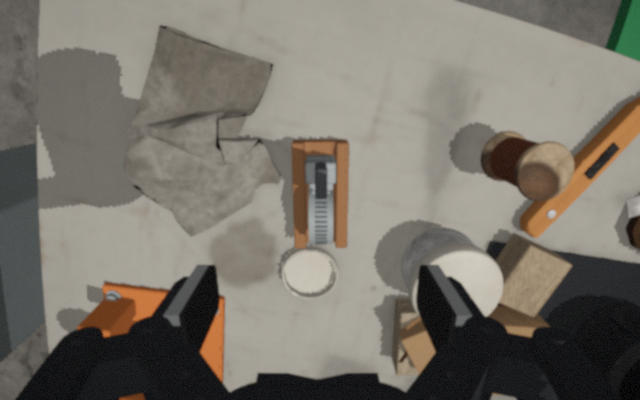

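Wrist picture 1: the stub runs from (284,232) to the collar at about (352,232), with the rest at (333,170) and the plate corner at (412,142). Wrist picture 2: the stand spans (293..349, 140..248) and the key is at (321,177). I'll enlarge both to read the edges.

```bash
python3 - <<'E'
from h import *
a=cv2.imread("pics/w_out.png")[125:275,278:418]; b=cv2.imread("pics/w_cl.png")[115:265,290:350]
r=lambda i:cv2.resize(i,None,fx=4,fy=4,interpolation=cv2.INTER_CUBIC)
cv2.imwrite("pics/crop2.png",np.hstack([r(a),r(b)]))
E
```

```text
(no output)
```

View pics/crop2.png

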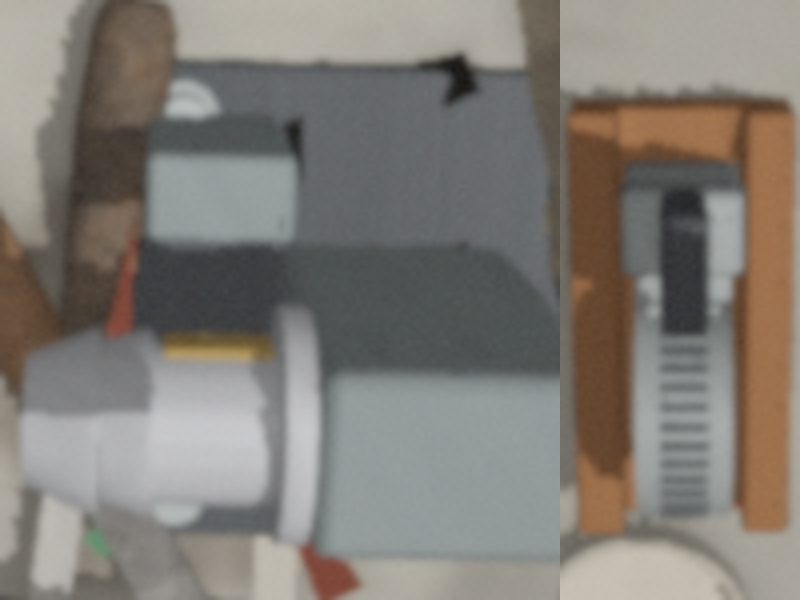

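```bash
cat > fit.py <<'E'
from h import *
from scipy.optimize import least_squares
def world(p,P):
    x,y,a=p; c,s=np.cos(a),np.sin(a); P=np.atleast_2d(P)/1000.
    return np.c_[x+c*P[:,0]-s*P[:,1], y+s*P[:,0]+c*P[:,1], P[:,2]]
c=load("w_cl")
P=[(-22.5,45,22),(22.5,45,22),(22.5,-45,22),(-22.5,-45,22),(-4,28,76.5),(4,28,76.5),(-11,46,48.5),(11,46,48.5)]
Q=np.array([(571,112),(795,112),(787,528),(583,531),(664,333),(706,333),(624,190),(743,190)],float)
Q=np.c_[290+(Q[:,0]-560)/4-.375,115+Q[:,1]/4-.375]
f=lambda p:(proj(c,world(p,P))-Q).ravel()
r=least_squares(f,[.514,.277,.22],loss="soft_l1"); print("stand",r.x[:2],np.degrees(r.x[2])); print(f(r.x).reshape(-1,2).round(1).tolist())
c2=load("w_out"); t=np.linspace(0,2*np.pi,73)
circ=lambda x,rad:np.c_[np.full(73,x),rad*np.cos(t),75+rad*np.sin(t)]
I=lambda X,Y:np.array([278+X/4-.375,125+Y/4-.375])
def g(p,full=False):
    C=lambda x,rad:proj(c2,world(p,circ(x,rad)))
    e=[]
    col=C(-30,23.5); e+=[col[:,1].min()-I(0,307)[1],col[:,1].max()-I(0,545)[1],col[:,0].min()-I(273,0)[0]]
    tip=C(-78,13); e+=[tip[:,0].min()-I(22,0)[0]]
    for x in(-35,-47): e+=[C(x,16)[:,1].max()-I(0,506)[1]]
    pc=proj(c2,world(p,[(60,60,8),(-10,60,8)])); e+=list(pc[0]-I(525,68)); e+=[pc[1,1]-I(0,63)[1]]
    rc=proj(c2,world(p[:3],[(p[3]*1e3+sx*15,p[4]*1e3+sy*9,56.5) for sx,sy in((-1,1),(1,1),(1,-1),(-1,-1))]))
    e+=list((rc-np.array([I(148,155),I(297,155),I(297,242),I(146,243)])).ravel())
    return np.array(e)
def g2(p): # circles etc use first 3
    return g(p)
_w=world
def world(p,P): return _w(p[:3],P)
r2=least_squares(g2,[.61,-.06,-.08,-.039,.038],loss="soft_l1"); print("outlet",r2.x[:2],np.degrees(r2.x[2]),r2.x[3:]); print(g(r2.x).round(1).tolist())
E
python3 fit.py
```

```text
stand [0.51631384 0.26943524] 13.10581294226756
[[-1.1, 12.5], [0.7, 12.0], [0.6, 11.7], [-0.7, 11.4], [-0.8, -1.0], [1.2, -1.1], [-0.7, -1.5], [0.7, -1.7]]
outlet [ 0.60977564 -0.06058502] -4.728724423972027 [-0.03987457  0.0405406 ]
[-0.8, 0.3, -1.8, -0.0, 0.3, 0.4, 30.7, -0.7, 0.4, -0.5, -0.0, 0.4, -0.2, -0.1, 0.1, 0.2, 0.0]
```

```bash
cat >> fit.py <<'E'
P=np.array(P,float)
def f3(p):
    A=P.copy(); A[:4,1]+=p[3]*1000; return (proj(c,world(p,A))-Q).ravel()
r3=least_squares(f3,[*r.x,.01],loss="soft_l1"); print("clamp",r3.x[:2],np.degrees(r3.x[2]),r3.x[3],f3(r3.x).round(1).tolist())
def g4(p):
    e=g(p); return np.delete(e,6)
r4=least_squares(g4,r2.x); print("outlet",r4.x,np.degrees(r4.x[2]))
np.save("est.npy",np.r_[r3.x[:3],r4.x])
E
cat >> h.py <<'E'
def w():
    s=bot.sense(); print("t%.1f"%s["time"],"pos",np.round(s["ee_pos"],4),"F",np.round(s["wrist_force"],1),"T",np.round(s["wrist_torque"],3),"wd %.4f"%s["width"],"g %.0f"%s["grasp_force"]); return s
E
python3 fit.py; python3 - <<'E'
from h import *
e=np.load("est.npy"); yaw=e[2]; h=e[:2]+.038*np.array([-np.sin(yaw),np.cos(yaw)]); print(h)
Ro=R(np.degrees(yaw))
bot.move_linear([*h,.12],ori=Ro); w()
print(bot.move_linear([*h,.042],speed=.06,stop_force=6)); w()
bot.gripper_to(.0,squeeze=20); w()
E
```

```text
stand [0.51631384 0.26943524] 13.10581294226756
[[-1.1, 12.5], [0.7, 12.0], [0.6, 11.7], [-0.7, 11.4], [-0.8, -1.0], [1.2, -1.1], [-0.7, -1.5], [0.7, -1.7]]
outlet [ 0.60977564 -0.06058502] -4.728724423972027 [-0.03987457  0.0405406 ]
[-0.8, 0.3, -1.8, -0.0, 0.3, 0.4, 30.7, -0.7, 0.4, -0.5, -0.0, 0.4, -0.2, -0.1, 0.1, 0.2, 0.0]
clamp [0.51649266 0.26853416] 13.039134448822503 0.011003601946842306 [-1.4, -0.4, 1.0, -0.9, 0.8, 1.1, -1.1, 0.8, -0.7, 0.4, 1.2, 0.3, -0.7, -0.2, 0.7, -0.4]
outlet [ 0.6104558  -0.0607525  -0.08788238 -0.0407808   0.04043341] -5.035289273448595
[0.50791923 0.30555437]
t4.3 pos [0.508  0.305  0.1197] F [-0.2  0.   0.5] T [-0.013  0.     0.01 ] wd 0.0850 g 0
False
t5.7 pos [0.5083 0.3057 0.0426] F [-0.2  0.2  0.9] T [ 0.01  -0.03  -0.039] wd 0.0854 g 0
t6.3 pos [0.508  0.3056 0.0421] F [ 0.5 -0.1  0.9] T [ 0.075 -0.081  0.   ] wd 0.0216 g 23
```

```bash
cat >> h.py <<'E'
E_=np.load("est.npy"); 
def out(x,y,z,p=E_[3:6]):
    a=p[2]; return np.array([p[0]+np.cos(a)*x-np.sin(a)*y,p[1]+np.sin(a)*x+np.cos(a)*y,z])
YO=np.degrees(E_[5]); RO=R(YO)
XO=np.array([np.cos(E_[5]),np.sin(E_[5]),0]); YV=np.array([-np.sin(E_[5]),np.cos(E_[5]),0])
def fl(s=None):
    F=np.array((s or bot.sense())["wrist_force"]); return np.array([F@XO,F@YV,F[2]])
E
python3 - <<'E'
from h import *
bot.gripper_to(.0,squeeze=60); s=w(); p=s["ee_pos"]
bot.move_linear([p[0],p[1],.075],speed=.05); w()
bot.move_linear([p[0],p[1],.2],speed=.15); w()
bot.movep(out(-.100,.038,.2),RO); 
bot.move_linear(out(-.100,.038,.0846),speed=.08); bot.hold(.3); w()
cv2.imwrite("pics/s2.png",viewer.grab_frame("scene")); snap("w2")
a=cv2.imread("pics/w2.png")[130:280,200:400]; b=cv2.imread("pics/s2.png")[170:270,310:410]
r=lambda i,k:cv2.resize(i,None,fx=k,fy=k,interpolation=cv2.INTER_CUBIC)
cv2.imwrite("pics/c2.png",np.hstack([r(a,2)[:300],r(b,3)]))
E
```

```text
t6.5 pos [0.5082 0.3057 0.0423] F [-0.2  0.7  1.6] T [ 0.046 -0.106  0.026] wd 0.0206 g 59
t7.3 pos [0.508  0.3056 0.0748] F [ 0.   0.4 -1.7] T [ 0.016 -0.008 -0.014] wd 0.0210 g 59
t8.3 pos [0.5074 0.3054 0.1985] F [-1.  -0.6 -2.6] T [ 0.006  0.029 -0.03 ] wd 0.0209 g 59
t11.4 pos [ 0.5143 -0.0142  0.0848] F [-0.5 -0.5 -1.9] T [-0.027  0.016 -0.012] wd 0.0209 g 59
```

View pics/c2.png

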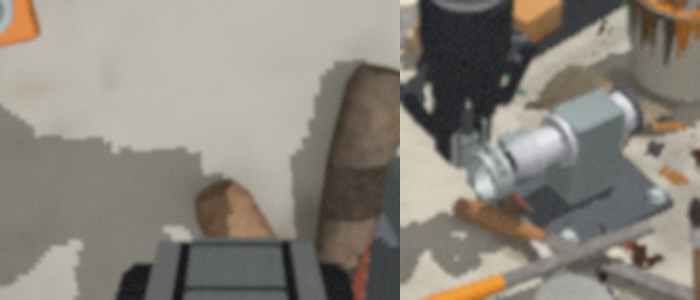

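The wrist view shows the gripped housing. The scene view shows the band hanging upright just in front of the stub tip, roughly coaxial. I'll move onto the cone and feel for the axis.

```bash
cat > probe.py <<'E'
from h import *
def probe(base,d,L=.009,F=3.,v=.02):
    """move from base along d until contact; returns signed travel and goes back"""
    bot.move_linear(base,speed=.05); bot.hold(.15)
    hit=bot.move_linear(base+d*L,speed=v,stop_force=F); s=bot.sense(); t=(np.array(s["ee_pos"])-base)@d
    bot.move_linear(base,speed=.05); return hit,t
E
python3 - <<'E'
from probe import *
Z=.0848
print(bot.move_linear(out(-.084,.038,Z),speed=.03,stop_force=5)); w()
b=out(-.084,.038,Z)
for n,d in(("+y",YV),("-y",-YV),("+z",np.array([0,0,1.])),("-z",np.array([0,0,-1.]))): print(n,probe(b,d))
w()
E
```

```text
False
t12.2 pos [ 0.5301 -0.0155  0.0847] F [ 0.  -0.3 -2. ] T [ 0.085 -0.012 -0.006] wd 0.0212 g 59
+y (True, np.float64(0.0078960687564643))
-y (True, np.float64(0.0056626052200781036))
+z (True, np.float64(0.00575632644459069))
-z (True, np.float64(0.0061367372841230755))
t16.5 pos [ 0.53   -0.0155  0.0847] F [ 0.2 -0.4 -2.7] T [ 0.054 -0.013 -0.025] wd 0.0200 g 61
```

```bash
python3 - <<'E'
from probe import *
Z=.0846; y=.0390
bot.move_linear(out(-.084,y,Z),speed=.05); f0=fl()
print(bot.move_linear(out(-.067,y,Z),speed=.02,stop_force=5)); bot.hold(.15); s=w(); print(fl(s)-f0)
b=np.array(s["ee_pos"])
b=out(-.067,y,Z)
for n,d in(("+y",YV),("-y",-YV),("+z",np.array([0,0,1.])),("-z",np.array([0,0,-1.]))): print(n,probe(b,d,L=.004,F=3,v=.01))
E
```

```text
False
t17.9 pos [ 0.547  -0.016   0.0846] F [-0.1 -0.1 -1.5] T [ 0.068 -0.016 -0.049] wd 0.0205 g 61
[ 0.7410904  -0.19783429  0.98306654]
+y (True, np.float64(0.002289877603987044))
-y (True, np.float64(0.0014326961694833757))
+z (True, np.float64(0.0015411181157687498))
-z (True, np.float64(0.001964688562659439))
```

```bash
python3 - <<'E'
from probe import *
Z=.0844; y=.0394
bot.move_linear(out(-.067,y,Z),speed=.05); bot.hold(.1); f0=fl()
print(bot.move_linear(out(-.030,y,Z),speed=.025,stop_force=8)); s=w(); print(fl(s)-f0)
d=np.array(s["ee_pos"])-out(0,0,0); print("out x,y",d@XO,d@YV)
E
```

```text
True
t23.3 pos [ 0.574  -0.0179  0.083 ] F [ 0.9  0.1 -2.2] T [ 0.032 -0.077 -0.006] wd 0.0208 g 61
[ 0.01043533 -0.11554984 -1.07184382]
out x,y -0.0400764459520986 0.03946550064788785
```

```bash
python3 - <<'E'
from probe import *
s=w(); p0=np.array(s["ee_pos"]); f0=fl(s)
print(bot.move_linear(p0+XO*.006,speed=.01,stop_force=8)); s=w(); print(fl(s)-f0, (np.array(s["ee_pos"])-p0)@XO)
bot.hold(.1); s=w(); print(fl(s)-f0)
E
```

```text
t23.3 pos [ 0.574  -0.0179  0.083 ] F [ 0.9  0.1 -2.2] T [ 0.032 -0.077 -0.006] wd 0.0208 g 61
True
t23.6 pos [ 0.5744 -0.0178  0.0825] F [-1.3  0.1  4.3] T [-0.017 -0.014 -0.159] wd 0.0205 g 61
[-2.20753664 -0.16715585  6.4442055 ] 0.00039686589971035
t23.8 pos [ 0.5744 -0.0178  0.0825] F [-0.5  0.2  4.5] T [-0.083 -0.125 -0.118] wd 0.0211 g 61
[-1.4118666  -0.05877322  6.64332526]
```

```bash
python3 - <<'E'
from probe import *
Z=.0844; y=.0394
print(bot.move_linear(out(-.0405,y,Z),speed=.03,stop_force=12)); bot.hold(.2); s=w(); f0=fl(s)
for x in (-.039,-.038,-.037,-.036,-.035):
    h=bot.move_linear(out(x,y,Z),speed=.01,stop_force=10); bot.hold(.1); s=w(); d=np.array(s["ee_pos"])-out(0,0,0); print(h,x,d@XO,fl(s)-f0)
    if h or fl(s)[0]-f0[0]<-6: break
E
```

```text
False
t24.2 pos [ 0.573  -0.0178  0.0837] F [-1.   0.1 -1.3] T [ 0.037 -0.042  0.043] wd 0.0206 g 61
t24.6 pos [ 0.5744 -0.0179  0.0839] F [-3.6  0.4 -1.3] T [ 0.144  0.523 -0.174] wd 0.0205 g 61
False -0.039 -0.039714909989559885 [-2.68476215  0.11049966 -0.03239988]
t25.0 pos [ 0.5746 -0.0179  0.0837] F [-6.4  0.1 -0.7] T [ 0.05   0.986 -0.3  ] wd 0.0209 g 61
False -0.038 -0.03951686835526723 [-5.43936674 -0.45589727  0.56314985]
t25.3 pos [ 0.5747 -0.018   0.0837] F [-10.    0.9   1.3] T [ 0.019  1.415 -0.397] wd 0.0208 g 61
False -0.037 -0.03934640239125131 [-9.11968911 -0.01116694  2.60490751]
```

```bash
python3 - <<'E'
from probe import *
Z=.0844; y=.0394
bot.move_linear(out(-.0393,y,Z),speed=.03); bot.hold(.1); s=w(); z0=s["ee_pos"][2]
print(bot.move_linear(out(-.0393,y,Z-.004),speed=.01,stop_force=3)); s=w(); d=np.array(s["ee_pos"])-out(0,0,0); print(d@XO,d@YV)
bot.gripper_to(.044); s=w(); d=np.array(s["ee_pos"])-out(0,0,0); print(d@XO,d@YV)
x,y=d@XO,d@YV
print(bot.move_linear(out(-.0395,.0394,.112),speed=.06,stop_force=6)); w()
bot.move_linear(out(-.0395,.0394,.19),speed=.15); 
snap("w3"); cv2.imwrite("pics/s3.png",viewer.grab_frame("scene")); w()
a=cv2.imread("pics/w3.png")[170:290,260:420]; b=cv2.imread("pics/s3.png")[185:260,320:420]
r=lambda i,W,H:cv2.resize(i,(W,H),interpolation=cv2.INTER_CUBIC)
cv2.imwrite("pics/c3.png",np.hstack([r(a,480,360),r(b,320,240) if 0 else cv2.copyMakeBorder(r(b,320,240),0,120,0,0,0)]))
E
```

```text
t25.7 pos [ 0.5744 -0.018   0.0841] F [-4.2  0.1 -2.2] T [ 0.117  0.496 -0.21 ] wd 0.0209 g 61
True
t25.9 pos [ 0.5735 -0.0178  0.0827] F [-0.3  1.1 -0.5] T [-0.013 -0.09  -0.019] wd 0.0208 g 61
-0.040606529287725665 0.03949925050046501
t26.2 pos [ 0.5718 -0.0175  0.0814] F [ 1.1  0.1 -0.1] T [ 0.011 -0.017  0.012] wd 0.0439 g 0
-0.04230699005765436 0.0396627121105133
False
t26.9 pos [ 0.5746 -0.0181  0.1122] F [ 0.5  0.1 -0.6] T [-0.043 -0.017  0.013] wd 0.0439 g 0
t27.7 pos [ 0.5735 -0.0179  0.188 ] F [ 0.6 -0.7 -0.8] T [ 0.018 -0.022 -0.026] wd 0.0439 g 0
```

View pics/c3.png

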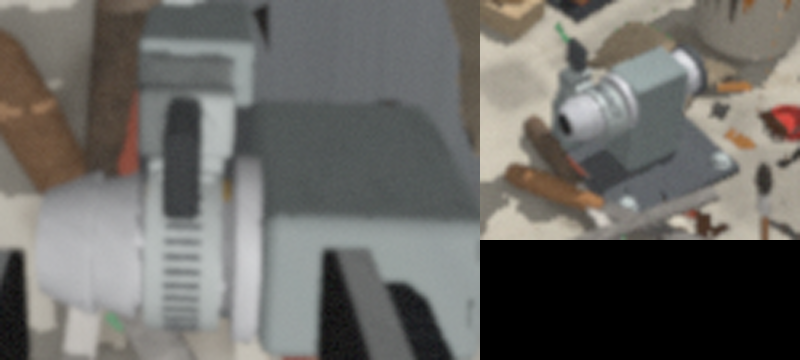

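The right half shows the clamp on the stub with its housing on the rest and the key upright. The left half shows the band's right edge at X≈225 against the collar face at X≈233. That is a gap of about 2 mm, because the clamp was dragged back on release. I'll grip the housing again, push it home with a plain position command, and release while it is still pressed.

```bash
python3 - <<'E'
from probe import *
c=load("w3"); k=lambda X,Y:(260+X/3-.33,170+Y/3-.33)
for X in (166,198):
    P=atz(c,k(X,217),.1165)-out(0,0,0); print("key end",P@XO,P@YV,"axis y",P@YV+.010)
P=atz(c,k(182,217),.1165)-out(0,0,0)
z=.082
bot.move_linear(out(-.041,.0396,.115),speed=.1)
bot.move_linear(out(-.041,.0396,z),speed=.06); s=w(); f0=fl(s)
bot.gripper_to(0,squeeze=40); w()
bot.move_linear(out(-.0375,.0396,z),speed=.02); bot.hold(.2); s=w(); d=np.array(s["ee_pos"])-out(0,0,0); print(d@XO,d@YV,fl(s)-f0)
E
```

```text
key end -0.04543396689434432 0.027481859056935714 axis y 0.03748185905693571
key end -0.03878863096853203 0.02760862534635146 axis y 0.03760862534635146
t29.3 pos [ 0.5731 -0.0177  0.0819] F [-1.4 -0.3 -0.5] T [0.041 0.004 0.026] wd 0.0443 g 0
t29.6 pos [ 0.5734 -0.0178  0.0827] F [-1.7 -0.5  2.4] T [ 0.044  0.163 -0.01 ] wd 0.0214 g 41
t30.1 pos [ 0.5757 -0.0179  0.0826] F [-6.2  0.6  7.4] T [ 0.001  0.97  -0.239] wd 0.0214 g 43
-0.03835099021969058 0.0396048668045442 [-4.88497663  0.4464607   7.8328907 ]
```

```bash
python3 - <<'E'
from probe import *
bot.move_linear(out(-.0375,.0396,.0832),speed=.02); bot.hold(.15); s=w(); d=np.array(s["ee_pos"])-out(0,0,0); print(d@XO,d@YV)
bot.gripper_to(.036); s=w(); d=np.array(s["ee_pos"])-out(0,0,0); print(d@XO,d@YV)
bot.move_linear(out(-.0385,.0392,.11),speed=.08)
bot.move_linear(out(-.0395,.0394,.19),speed=.2); bot.hold(.1)
snap("w4"); w()
a=cv2.imread("pics/w4.png")[190:290,265:365]
cv2.imwrite("pics/c4.png",cv2.resize(a,(600,600),interpolation=cv2.INTER_CUBIC))
E
```

```text
t30.5 pos [ 0.5756 -0.0179  0.0828] F [-5.7  0.1  2.9] T [ 0.011  0.819 -0.12 ] wd 0.0210 g 42
-0.03852065475109302 0.039639145000112085
t30.8 pos [ 0.5771 -0.0181  0.0834] F [0.  0.3 0.1] T [ 0.015 -0.038 -0.039] wd 0.0358 g 0
-0.03693118940454213 0.03958858906521837
t32.0 pos [ 0.5732 -0.0178  0.1873] F [ 0.6  0.6 -1. ] T [0.053 0.001 0.016] wd 0.0358 g 0
```

View pics/c4.png

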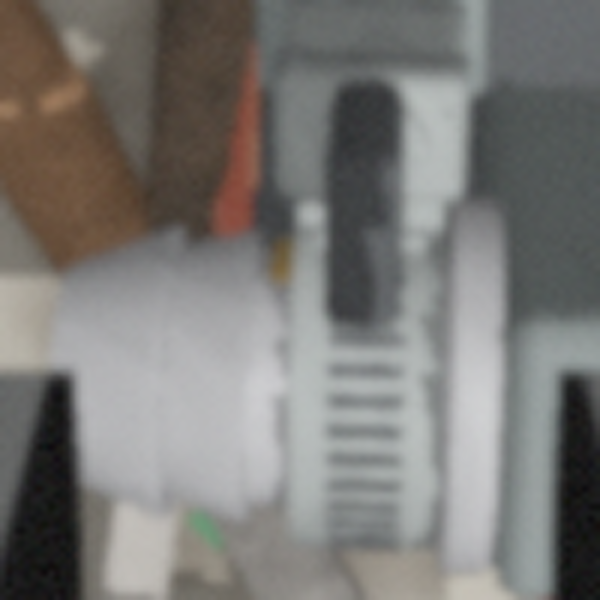

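The band's right edge (X≈437) is now practically at the collar (X≈445), and brass shows only on the left, at (282,260). So the clamp is home, with the key at X 330–400. Now I'll grip the key and pull towards +y.

```bash
cat > turn.py <<'E'
from probe import *
def avg(n=8,dt=.02):
    A=[]
    for _ in range(n):
        bot.hold(dt); s=bot.sense(); A.append([*fl(s),s["wrist_torque"][2],*s["ee_pos"]])
    A=np.mean(A,0); d=A[4:]-out(0,0,0); r=np.array(bot.sense()["eef_rot"])
    yaw=np.degrees(np.arctan2(r[1,1],r[0,1]))
    return A[:3],A[3],np.array([d@XO,d@YV,A[6]]),yaw
E
python3 - <<'E'
from turn import *
bot.move_linear(out(-.0387,.0381,.112),speed=.15)
print(bot.move_linear(out(-.0387,.0381,.1085),speed=.02)); f0=avg(); print(f0)
bot.gripper_to(0,squeeze=60); w(); print(avg())
x=-.0387
for y in (.0405,.0425,.044,.0455,.047):
    bot.move_linear(out(x,y,.1085),speed=.03); a=avg(4); print(y,(a[0]-f0[0]).round(1),round(a[1]-f0[1],3),a[2].round(4))
    if a[0][1]-f0[0][1]<-11: break
np.save("f0.npy",np.r_[f0[0],f0[1]])
E
```

```text
False
(array([0.00912177, 0.05662501, 0.17615365]), np.float64(0.01607401093973892), array([-0.03842649,  0.03809525,  0.109019  ]), np.float64(-5.133653589157929))
t33.5 pos [ 0.5753 -0.0194  0.1088] F [-1.6 -0.2  2.3] T [ 0.014  0.174 -0.113] wd 0.0069 g 59
(array([-0.98826561, -0.21976471,  2.78078978]), np.float64(-0.05293871646982786), array([-0.03862632,  0.03806874,  0.1088167 ]), np.float64(-5.134293287120111))
0.0405 [-1.9 -3.3  3.2] -0.079 [-0.0386  0.0401  0.1088]
0.0425 [-1.8 -5.5  3.8] -0.083 [-0.0384  0.0414  0.1089]
0.044 [-1.3 -8.7  3.7] -0.041 [-0.0383  0.0419  0.1089]
0.0455 [ -0.9 -12.    3.5] -0.008 [-0.0381  0.0424  0.109 ]
```

```bash
cat >> turn.py <<'E'
import json
f0=np.load("f0.npy") if __import__("os").path.exists("f0.npy") else None
def step(st,th,n=8):
    bot.move_linear(out(st["x"],st["y"],.1088),speed=.02,ori=R(YO-np.degrees(th)))
    F,T,p,yaw=avg(n); F=F-f0[:3]; T-=f0[3]
    st["y"]+=np.clip((12+F[1])/3000*.5,-.0007,.0007); st["x"]+=np.clip(F[0]/3000*.4,-.0005,.0005)
    r=np.radians(YO-yaw)%(2*np.pi); t=bot.sense()["time"]
    print("t%.1f cmd %.2f th %.3f T %.3f F %s p %s"%(t,th,r,T,F.round(1),p.round(4)))
    st["log"].append([r,T]); json.dump(st,open("st.json","w")); return r,T
E
python3 - <<'E'
from turn import *
st=dict(x=-.0387,y=.0455,log=[])
for th in (.1,.4,.7,.9): step(st,th)
E
```

```text
t35.3 cmd 0.10 th 0.100 T -0.067 F [ -1.1 -10.    2.1] p [-0.0388  0.0431  0.1087]
t35.9 cmd 0.40 th 0.400 T -0.017 F [ -0.6 -10.4   1.9] p [-0.0386  0.0432  0.1088]
t36.4 cmd 0.70 th 0.700 T 0.010 F [ -0.3 -11.5   1.7] p [-0.0386  0.0433  0.1087]
t36.9 cmd 0.90 th 0.900 T -0.055 F [ -0.9 -11.9   1.7] p [-0.0388  0.0432  0.1086]
```

```bash
python3 - <<'E'
from turn import *
st=json.load(open("st.json"))
A=[]
for th in np.arange(.92,1.03,.02):
    bot.move_linear(out(st["x"],st["y"],.1088),speed=.02,ori=R(YO-np.degrees(th))); s=bot.sense(); A.append((s["time"],s["wrist_torque"][2]-f0[3],s["joint_torque"][5],np.degrees(s["qd"][5])))
print(np.round(A,3).tolist()); B=[]
for _ in range(10):
    bot.hold(.02); s=bot.sense(); B.append((s["wrist_torque"][2]-f0[3],s["joint_torque"][5]))
print(np.round(B,3).T.tolist())
E
```

```text
[[37.167, -0.001, 0.089, -2.979], [37.417, 0.1, 0.098, -2.237], [37.667, 0.046, 0.099, -3.555], [37.917, 0.11, 0.099, -1.573], [38.167, 0.055, 0.099, -11.67], [38.417, 0.057, 0.099, -1.265]]
[[0.102, 0.025, 0.001, 0.036, 0.111, 0.094, 0.1, 0.073, 0.115, 0.093], [0.094, 0.091, 0.09, 0.089, 0.089, 0.088, 0.088, 0.088, 0.088, 0.088]]
```

```bash
cat >> turn.py <<'E'
def fine(st,th):
    bot.move_linear(out(st["x"],st["y"],.1088),speed=.02,ori=R(YO-np.degrees(th)))
    s=bot.sense(); j=s["joint_torque"][5]; F,T,p,_=avg(4,.01); F=F-f0[:3]; T-=f0[3]
    st["y"]+=np.clip((12+F[1])/3000*.4,-.0006,.0006); st["x"]+=np.clip(F[0]/3000*.3,-.0004,.0004); st["th"]=th
    print("t%.1f th %.2f j %.4f T %.3f F %s p %s"%(s["time"],th,j,T,F.round(1),p.round(4)))
    st["log"].append([th,j,T]); json.dump(st,open("st.json","w")); return j
E
python3 - <<'E'
from turn import *
st=json.load(open("st.json")); st["log"]=[]
for th in np.arange(1.08,2.3,.06):
    j=fine(st,th)
    if j>.125: break
E
```

```text
t38.8 th 1.08 j 0.0582 T 0.022 F [ -0.3 -12.2   1.6] p [-0.0388  0.043   0.1086]
t39.1 th 1.14 j 0.0394 T -0.010 F [  0.2 -12.6   0.9] p [-0.0388  0.0429  0.1086]
t39.4 th 1.20 j 0.0231 T -0.018 F [ -0.4 -13.    0.8] p [-0.0388  0.0428  0.1086]
t39.7 th 1.26 j 0.0078 T -0.034 F [ -0.1 -12.9   0.9] p [-0.0388  0.0427  0.1086]
t40.0 th 1.32 j -0.0050 T -0.046 F [ -0.4 -13.3   0.6] p [-0.0388  0.0426  0.1086]
t40.2 th 1.38 j -0.0159 T -0.060 F [ -0.4 -12.8   0.7] p [-0.0388  0.0425  0.1086]
t40.5 th 1.44 j -0.0269 T -0.075 F [  0.5 -12.7   1.1] p [-0.0389  0.0424  0.1086]
t40.8 th 1.50 j -0.0205 T -0.075 F [ -0.  -12.6   0.8] p [-0.0388  0.0423  0.1086]
t41.1 th 1.56 j -0.0300 T -0.073 F [ -0.5 -12.3   1.3] p [-0.0389  0.0422  0.1086]
t41.4 th 1.62 j -0.0304 T -0.098 F [  0.2 -12.7   0.9] p [-0.0389  0.0422  0.1086]
t41.7 th 1.68 j -0.0236 T -0.060 F [  0.2 -12.9   0.7] p [-0.0389  0.0421  0.1086]
t42.0 th 1.74 j -0.0264 T -0.064 F [  0.2 -12.7   1.1] p [-0.0389  0.042   0.1086]
t42.2 th 1.80 j -0.0135 T -0.061 F [ -0.3 -13.    0.7] p [-0.0389  0.0419  0.1086]
t42.5 th 1.86 j -0.0076 T -0.062 F [ -0.2 -12.6   1.2] p [-0.0389  0.0418  0.1086]
t42.8 th 1.92 j -0.0001 T -0.024 F [  0.1 -13.1   0.7] p [-0.0389  0.0417  0.1086]
t43.1 th 1.98 j 0.0054 T -0.078 F [ -0.1 -12.8   0.9] p [-0.0389  0.0416  0.1085]
t43.4 th 2.04 j 0.0073 T -0.044 F [  0.4 -12.7   0.6] p [-0.0389  0.0416  0.1086]
t43.6 th 2.10 j 0.0161 T -0.036 F [ -0.2 -12.5   0.9] p [-0.0389  0.0415  0.1085]
t43.9 th 2.16 j 0.0230 T -0.026 F [ -0.3 -12.8   0.7] p [-0.0389  0.0414  0.1085]
t44.2 th 2.22 j 0.0312 T -0.014 F [ -0.5 -12.9   0.3] p [-0.039   0.0413  0.1085]
t44.5 th 2.28 j 0.0409 T 0.008 F [  0.3 -13.1   0.6] p [-0.039   0.0412  0.1085]
```

```bash
cat >> turn.py <<'E'
def tiny(st,th):
    bot.move_linear(out(st["x"],st["y"],.1088),speed=.02,ori=R(YO-np.degrees(th)))
    s=bot.sense(); F=fl(s)-f0[:3]; r=np.array(s["eef_rot"]); yaw=np.degrees(np.arctan2(r[1,1],r[0,1])); st["th"]=th; json.dump(st,open("st.json","w"))
    p=np.array(s["ee_pos"])-out(0,0,0)
    print("t%.1f th %.3f/%.3f j %.4f T %.3f F %s y %.4f"%(s["time"],th,np.radians(YO-yaw)%(2*np.pi),s["joint_torque"][5],s["wrist_torque"][2]-f0[3],F.round(1),p@YV)); return s["joint_torque"][5]
E
python3 - <<'E'
from turn import *
st=json.load(open("st.json")); st["log"]=[]; print(st["x"],st["y"])
for th in (2.1,1.8,1.5,1.4): tiny(st,th)
for th in np.arange(1.425,1.53,.025): tiny(st,th)
E
```

```text
-0.03925572129452649 0.044034550516642415
t44.9 th 2.100/2.099 j 0.1555 T 0.186 F [ -0.5 -11.5   0.9] y 0.0414
t45.3 th 1.800/1.799 j 0.1182 T 0.130 F [ 1.2 -9.1  1.3] y 0.0419
t45.8 th 1.500/1.500 j -0.0133 T 0.001 F [-0.6 -7.5  2. ] y 0.0425
t46.0 th 1.400/1.399 j -0.0457 T 0.001 F [-1.4 -6.3  1.5] y 0.0426
t46.3 th 1.425/1.425 j 0.0866 T 0.047 F [ 0.4 -7.2  0.5] y 0.0425
t46.5 th 1.450/1.450 j 0.0930 T 0.034 F [ 1.4 -6.5  1.3] y 0.0425
t46.8 th 1.475/1.475 j 0.0935 T 0.088 F [ 0.6 -7.7  1.2] y 0.0424
t47.0 th 1.500/1.500 j 0.0938 T 0.074 F [ 0.5 -6.9  0.9] y 0.0424
t47.3 th 1.525/1.525 j 0.0940 T 0.087 F [ 0.8 -8.6  1.3] y 0.0424
```

```bash
python3 - <<'E'
from turn import *
st=json.load(open("st.json")); st["y"]+=.0010
js=[]
for th in np.arange(1.55,2.2,.025):
    j=tiny(st,th); js.append(j)
    if len(js)>4 and j>min(js[1:])+.05: break
E
```

```text
t47.5 th 1.550/1.550 j 0.0765 T 0.016 F [  0.9 -10.8   0.7] y 0.0425
t47.8 th 1.575/1.575 j 0.0599 T 0.004 F [  0.2 -10.2   0.9] y 0.0424
t48.0 th 1.600/1.600 j 0.0526 T 0.036 F [  0.9 -10.6   0.1] y 0.0424
t48.3 th 1.625/1.625 j 0.0518 T 0.021 F [ -0.1 -11.3   0.6] y 0.0423
t48.5 th 1.650/1.650 j 0.0515 T 0.025 F [  0.9 -11.1  -0.2] y 0.0423
t48.8 th 1.675/1.675 j 0.0511 T -0.026 F [  0.8 -11.4   0. ] y 0.0422
t49.0 th 1.700/1.700 j 0.0508 T -0.046 F [  1.9 -11.9   0.8] y 0.0422
t49.3 th 1.725/1.725 j 0.0524 T -0.035 F [  1.1 -12.1   0.3] y 0.0421
t49.5 th 1.750/1.750 j 0.0553 T 0.015 F [  2.  -12.9  -0.3] y 0.0421
t49.8 th 1.775/1.775 j 0.0587 T -0.007 F [  1.5 -12.1   0.5] y 0.0420
t50.0 th 1.800/1.800 j 0.0621 T 0.041 F [  0.6 -11.8  -0. ] y 0.0420
t50.3 th 1.825/1.825 j 0.0658 T -0.002 F [  1.1 -12.6   0.5] y 0.0419
t50.5 th 1.850/1.850 j 0.0695 T 0.031 F [  0.4 -12.3  -0.8] y 0.0419
t50.8 th 1.875/1.875 j 0.0731 T 0.073 F [  0.4 -13.4   0.5] y 0.0419
t51.0 th 1.900/1.900 j 0.0768 T 0.046 F [  0.5 -12.9  -0.1] y 0.0418
t51.3 th 1.925/1.925 j 0.0804 T 0.025 F [  0.5 -13.6   0.4] y 0.0418
t51.5 th 1.950/1.950 j 0.0841 T 0.007 F [  0.4 -12.9   0.2] y 0.0418
t51.8 th 1.975/1.975 j 0.0877 T 0.044 F [  0.5 -14.5  -0.6] y 0.0417
t52.0 th 2.000/2.000 j 0.0913 T 0.064 F [  2.2 -14.8   0.5] y 0.0417
t52.3 th 2.025/2.025 j 0.0948 T 0.016 F [  0.6 -13.   -0.5] y 0.0416
t52.5 th 2.050/2.050 j 0.0988 T 0.061 F [  0.5 -14.3   0.7] y 0.0416
t52.8 th 2.075/2.075 j 0.1022 T 0.054 F [  0.8 -14.4   0.2] y 0.0416
```

Slack torque is flat up to a clear knee at θ≈1.73. At θ=2.075 the torque is +0.051 N·m over slack, roughly 13–17 N on the shoe, in the middle of the snug range. I'll relax the pull, open a little, withdraw upwards and check.

```bash
python3 - <<'E'
from turn import *
st=json.load(open("st.json")); Rt=R(YO-np.degrees(st["th"]))
for y in (.0432,.0417): bot.move_linear(out(st["x"],y,.1088),speed=.02,ori=Rt); bot.hold(.1); s=w(); print(fl(s)-f0[:3],s["joint_torque"][5])
bot.gripper_to(.019); w()
bot.move_linear(out(-.0389,.0417,.14),speed=.06); w()
bot.move_linear(out(-.0389,.0417,.2),speed=.15)
bot.movep(out(-.0389,.045,.2),RO); snap("w5"); cv2.imwrite("pics/s5.png",viewer.grab_frame("scene")); w()
a=cv2.imread("pics/w5.png")[170:290,260:420]; b=cv2.imread("pics/s5.png")[185:260,320:420]
r=lambda i,W,H:cv2.resize(i,(W,H),interpolation=cv2.INTER_CUBIC)
cv2.imwrite("pics/c5.png",np.hstack([r(a,480,360),cv2.copyMakeBorder(r(b,320,240),0,120,0,0,0)]))
E
```

```text
t53.1 pos [ 0.5755 -0.0161  0.1086] F [ 0.8 -8.2  0.4] T [-1.456 -0.031  0.081] wd 0.0069 g 59
[ 1.55593639 -8.14846473  0.26867252] 0.09242717642337084
t53.5 pos [ 0.5754 -0.0162  0.1087] F [ 1.8 -4.4 -0.2] T [-0.913 -0.286  0.088] wd 0.0070 g 59
[ 2.18059623 -4.31070662 -0.36876558] 0.12833794578909874
t53.7 pos [ 0.5746 -0.015   0.1083] F [ 1.4 -0.1  0.2] T [-0.047  0.005 -0.023] wd 0.0190 g 0
t54.4 pos [ 0.5754 -0.0158  0.1402] F [0.1 0.6 0.4] T [ 0.039  0.003 -0.027] wd 0.0191 g 0
t56.9 pos [ 0.5756 -0.0125  0.1998] F [ 0.4 -0.3 -0.3] T [ 0.02  -0.002  0.005] wd 0.0188 g 0
```

View pics/c5.png

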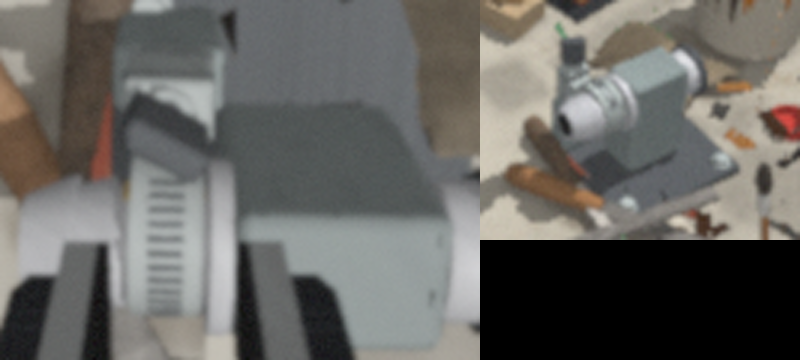

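The band sits directly against the collar (edge X≈205 against collar ≈207), the key is turned and the housing is on the rest. The gripper is clear of everything, so I'm handing in.

```bash
python3 -c "
from bench import bot
print(bot.close_job())"
```

```text
the job is handed in; nothing more can be done
None
```

The clamp is home against the collar with the key turned to 2.075 rad, about 0.05 N m over slack (roughly 13–17 N on the shoe); an early overshoot to 2.28 rad was backed off, est. peak 27 N (limit 32). The job was handed in at about 57 s, with no verdict returned.

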